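# Set the clean bench's damper lever through its zigzag gate

## Robot

A 6-joint arm with a two-finger parallel gripper is mounted at the origin on the work surface. World frame = base frame: x ahead of the robot, y to its left, z up, the work surface at z = 0. Lengths are in m, angles in rad, forces in N, time in s.
With the tool pointing down it reaches from about 0.325 to 0.875 m from the base axis. Payload 4.4 kg.
Tool frame: the origin (TCP) lies at the very end of the fingers, on their centre line; the grasp point (between the pads) lies 19 mm behind it (grasp_offset is the distance from the TCP to the grasp point, in m); y points along the fingers, x is the direction in which the jaws open and shut, and the axes are right-handed (so a half turn about y gives the same grasp; the last joint's range is limited). The gripper opens to 85 mm and grips with 20 to 120 N. Pads are 22 mm wide; open, the fingers measure 114 mm over their backs; the gripper's body (76 mm by 85 mm) begins 54 mm behind the grasp point. The pads swing forward as they close: fully open they stand 13 mm farther back than shut.
Start: joints at [1.028, 0.207, 1.542, -0, 1.393, -0.15], TCP at [0.22, 0.531, 0.231] pointing down, gripper open.
Joint ranges: [-2.73, 2.73], [-0.86, 2.22], [0.23, 2.46], [-1.11, 4.25], [0.08, 2.63], [-2.82, 2.82]. Speed limits (rad/s): [2.79, 2.79, 3.14, 3.14, 3.14, 3.14].

## Interface

Orientations are given as a 3x3 rotation matrix whose columns are the frame's x, y, z axes.
In Python, from station import get_state, snapshot, close_job, grasp_offset gives the robot as it stands.
- The arm moves only by the shell command python3 -m jog 'ROWS'. ROWS is JSON, one flat list of numbers, 5 for each row, row after row: the shift along the tool's x, y, z in units of 40 mm (1.0 is 40 mm), then the turn about the tool's y in units of 5 degrees (1.0 is 5 degrees), then the opening, from 0 (shut) to 1 (fully open). A call has 1 to 12 rows; each row is the pose to reach, as a shift and turn from the pose commanded when the call began, along the tool's axes at that moment; what a row does not reach only later rows make up. A row lasts 1/12 s, in which the tool goes at most 41.7 mm and 7.16 degrees, less where a joint would pass 70% of its speed; a pose out of reach is approached as far as the arm can. A call with a gripper value outside its range is refused whole. The fingers move at their own pace and stop on an object; the grip force is fixed at half the most. Time passes only in rows, so rows that repeat a pose let the fingers close. It gives the time, the measured TCP pose, the force and the opening at its end, in the units of the state.
- get_state(): the state, without advancing time (a new reading comes with each control period).
- snapshot(name): name is "scene" or "side" or "wrist"; returns a dict with "frame" (400x640x3 uint8, red, green, blue), "vertical_fov" (degrees; the focal length in pixels is half the picture's height over the tangent of half this angle, whatever the lens; pixels are square), "cx", "cy" (the principal point, pixels), "k1" (the pictures are not rectified: a ray, as slopes to the right and down, at radius r is drawn at 1 + k1 r^2 times it, then the intrinsics apply), "pose" (4x4, takes a point from camera to world coordinates); the wrist camera has in their place "mount" (4x4, takes a point from camera to tool coordinates, whose origin is the TCP and whose axes are the tool frame's). Camera axes: x right, y up, looking along -z (the intrinsics and any distortion apply to the point x, -y, -z); pixel columns grow to the right and rows downward; lengths in m; the calibration is good to about 2 mm. A picture is of the moment at which its call begins: read the wrist's pose just before it. There is no depth.
- close_job(): hands the job in, once; it reports no verdict.
The state is a dict: "time_s": time; "joint_pos": joint angles; "qvel": joint speeds; "joint_torque": joint torques, N m; "ee_pos": TCP position; "tcp_rot": TCP orientation; "wrist_force": force on the tool from outside, world axes, zero at the start; "ft_torque": the same for the moment, N m; "opening": opening from 0.0 (shut) to 1.0 (fully open).
Only numpy, scipy, OpenCV 4.12 (cv2) and the standard library are available. Lean on these libraries where they do the work, as an engineer would, in place of code of your own. Each camera call takes 0.05 s, during which the arm holds its last target.

## Task

Bring the clean bench from standby to full airflow: take the upright lever of the box with the zigzag slot and work it along the slot, corner by corner, from the end of the slot where it is parked to the other end, fully home in the last notch, and let go of it. Leave the lever in the straight slot as it is set, and do not shift or tip the glass jar between the two boxes.

Things in the scene. Friction and masses are not known exactly. Their poses are not given: they have to be found in the camera images.
- gate: White-topped box with the zigzag slot, 160 x 120 x 50 mm high, fixed; may swap places with its straight-slot twin. Origin: centre of underside; x along its length, away from the robot (yaw within 0.5 rad), y left. Slot 22 mm wide, solid edges; centre line in its x,y (mm): (-40,-20) parked end, (0,-20), (0,20), (40,20), (40,-20) last notch. The 12 mm stem has 5 mm play each side and at the ends.
- lever_grip (a point): Centre of the zigzag lever's grip: upright black cylinder, 28 mm across, 50 mm high, centre 103 mm above the bench; below it a 12 mm stem into the box top (50 mm). The lever stays upright, slides level along the slot (1 to 2 N) and stays where left; it cannot lift. Starts in the first leg of the slot, 0 to 20 mm from the parked end.
- other_grip (a point): Centre of the grip of the other lever, of the same shape, size and height, in the straight-slot box (also 160 x 120 x 50 mm, fixed). To be left as it is.
- jar_mid (a point): Middle, half-way up, of an open glass jar, 68 mm across and 105 mm high, that stands loose on the bench between the two boxes. To be left standing where it is.
Mind the look-alikes: they are no part of the job. What is shaped like the gate but turquoise is not meant.

How it is judged:
On the way, in this order (a step that is already met when the one before it is completed fails the run):
1. the lever has crossed to the second corner of the zigzag (within 12 mm) (x of lever_grip in the frame of gate between -0.012 and 0.012 m and y of lever_grip in the frame of gate above 0.008 m).
2. the lever has reached the third corner of the zigzag (within 12 mm) (x of lever_grip in the frame of gate above 0.028 m and y of lever_grip in the frame of gate above 0.008 m).
At the end, for the whole second after the job is handed in: The lever stands in the last notch of the zigzag slot, within 10 mm (along the last leg) of the slot's end point, and has been let go (x of lever_grip in the frame of gate above 0.028 m and y of lever_grip in the frame of gate below -0.01 m); the robot touches nothing.
It fails at once if the lever in the straight slot is moved by more than 10 mm (distance of other_grip from where it was at the start of the episode above 0.01 m).
It fails at once if the glass jar is shifted by more than 20 mm or tipped by more than 20 degrees (distance of jar_mid from where it was at the start of the episode above 0.02 m or angle between jar_mid's own z axis and vertical above 0.35 rad).
It also fails if it takes over 38 s, if anything falls off the work surface, if the arm or the gripper's body presses on something with over 40 N, if the wrist force passes 120 N, or if a joint passes its speed limit or range.

## Working session

There is one attempt and no reset: what is moved stays moved. The work goes in short steps, Python scripts to look and compute and a shell command to move; the robot and the scene stay as the last step left them, time stands still between calls to the robot, and variables do not carry over. Pictures are saved under pics/ and viewed, and the job is handed in when it is done.

```bash
mkdir -p pics
python3 - <<'E'
from station import *
import cv2
s=get_state();print({k:s[k] for k in('time_s','ee_pos','tcp_rot','opening','joint_pos')},grasp_offset)
for n in('scene','side','wrist'):
    d=snapshot(n);cv2.imwrite(f'pics/{n}0.png',d['frame'][:,:,::-1]);print(n,{k:v for k,v in d.items() if k!='frame'})
E
```

```text
{'time_s': 0.0, 'ee_pos': array([0.21918173, 0.53074186, 0.23008602]), 'tcp_rot': array([[ 3.81858702e-01, -1.20591873e-03, -9.24219929e-01],
       [ 9.24217734e-01, -2.04186281e-03,  3.81860460e-01],
       [-2.34762298e-03, -9.99997188e-01,  3.34828393e-04]]), 'opening': 0.9977582967870444, 'joint_pos': array([ 1.02848226e+00,  2.07458372e-01,  1.54299186e+00, -2.12892326e-05,
        1.39351372e+00, -1.50502187e-01])} 0.0187
scene {'vertical_fov': 48.703086260644355, 'cx': 322.2557732387405, 'cy': 195.2871039817976, 'k1': -0.06814831801295834, 'pose': array([[ 0.72537868, -0.5203021 ,  0.45067892,  0.80740986],
       [ 0.68825978,  0.55882079, -0.46262058, -0.39068732],
       [-0.01114629,  0.64575928,  0.7634597 ,  0.7045972 ],
       [ 0.        ,  0.        ,  0.        ,  1.        ]])}
side {'vertical_fov': 57.16755654885355, 'cx': 317.71970913714546, 'cy': 191.68224822313894, 'k1': -0.034794285077237246, 'pose': array([[ 0.7957389 ,  0.36883857, -0.48037247,  0.0097899 ],
       [-0.60563083,  0.48028018, -0.63446217, -0.56617028],
       [-0.00330074,  0.79579461,  0.60555763,  0.62975081],
       [ 0.        ,  0.        ,  0.        ,  1.        ]])}
wrist {'vertical_fov': 67.53868729459575, 'cx': 320.2210731257186, 'cy': 207.26753241764442, 'k1': -0.04792786154650083, 'mount': array([[ 9.99999791e-01, -2.32980174e-05, -6.46203450e-04,
        -1.49932508e-03],
       [-6.10391562e-04,  2.95811921e-01, -9.55246007e-01,
        -1.42605798e-01],
       [ 2.13410022e-04,  9.55246202e-01,  2.95811845e-01,
         7.62631519e-02],
       [ 0.00000000e+00,  0.00000000e+00,  0.00000000e+00,
         1.00000000e+00]])}
```

View pics/scene0.png

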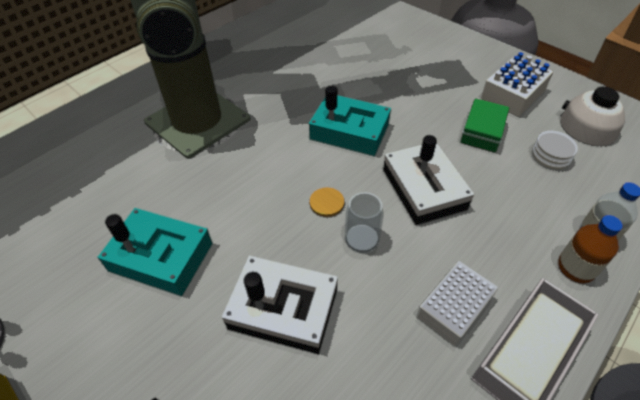

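View pics/side0.png

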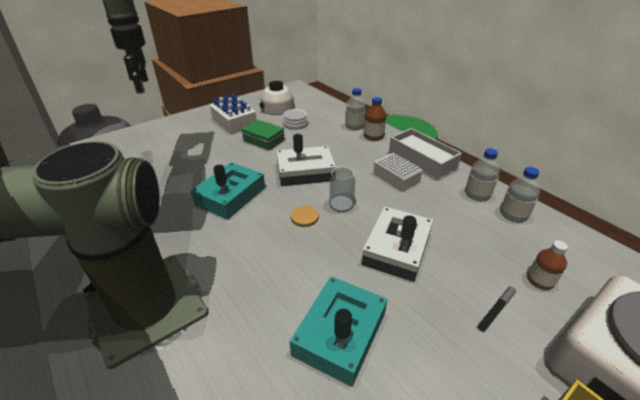

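View pics/wrist0.png

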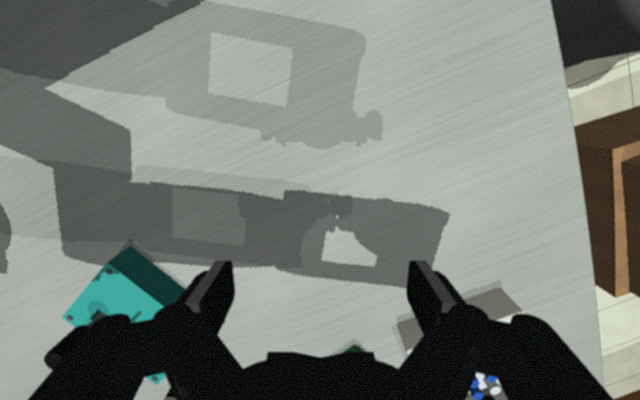

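The scene view shows four lever boxes: turquoise at (155,248) and (350,123), white with a straight slot at (428,180), and white with a zigzag slot at (282,302). The zigzag white one is the gate; in the side view it is at (398,242). I'll confirm it with a crop and measure.

```bash
cat > h.py <<'E'
import numpy as np,cv2
from station import *
def K(d):
    f=200/np.tan(np.radians(d['vertical_fov'])/2);return np.array([[f,0,d['cx']],[0,f,d['cy']],[0,0,1]]),np.array([d['k1'],0,0,0,0.])
def rays(d,px,T=None):
    k,D=K(d);p=cv2.undistortPoints(np.array(px,float).reshape(-1,1,2),k,D).reshape(-1,2)
    T=d['pose'] if T is None else T
    r=np.c_[p[:,0],-p[:,1],-np.ones(len(p))]@T[:3,:3].T
    return T[:3,3],r/np.linalg.norm(r,axis=1)[:,None]
def onz(d,px,z,T=None):
    o,r=rays(d,px,T);return o+r*((z-o[2])/r[:,2])[:,None]
def tri(o1,r1,o2,r2):
    A=np.c_[r1,-r2];t=np.linalg.lstsq(A,o2-o1,rcond=None)[0];a=o1+t[0]*r1;b=o2+t[1]*r2
    return (a+b)/2,np.linalg.norm(a-b)
def proj(d,P,T=None):
    T=d['pose'] if T is None else T
    q=(np.atleast_2d(P)-T[:3,3])@T[:3,:3];q=q*[1,-1,-1];k,D=K(d)
    return cv2.projectPoints(q,np.zeros(3),np.zeros(3),k,D)[0].reshape(-1,2)
E
python3 - <<'E'
import cv2
a=cv2.imread('pics/scene0.png');b=cv2.imread('pics/side0.png')
cv2.imwrite('pics/c1.png',cv2.resize(a[240:360,210:350],None,fx=5,fy=5,interpolation=2)) 
cv2.imwrite('pics/c2.png',cv2.resize(b[200:285,350:445],None,fx=7,fy=7,interpolation=2))
E
```

```text
(no output)
```

View pics/c1.png

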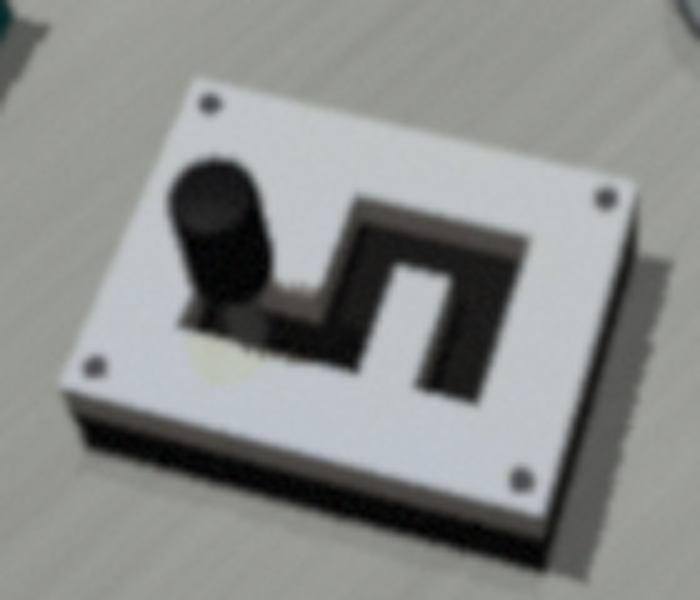

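View pics/c2.png

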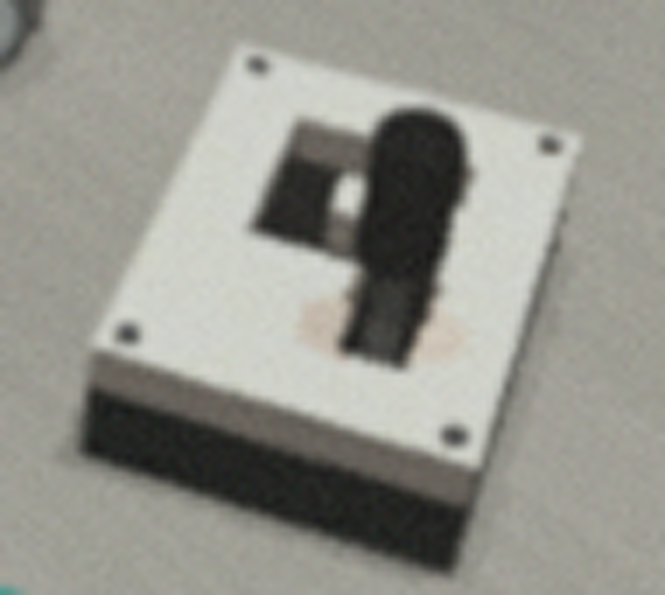

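Both crops show the white box with the zigzag slot. Its lever stands near the end of the first leg. Next I'll measure by triangulation.

Run:
```python
from h import *
D={n:snapshot(n) for n in('scene','side')}
roi={'scene':(205,235,350,365),'side':(345,195,445,290)}
seed={'scene':np.array([[195,80],[637,180],[547,515],[62,388]])/5+[210,240],'side':np.array([[95,350],[240,45],[580,135],[478,468]])/7+[350,200]}
C={};G={}
for n,d in D.items():
    x0,y0,x1,y1=roi[n];im=d['frame'];g=im.max(2)
    roi_g=g[y0:y1,x0:x1]
    hi=np.percentile(roi_g,80)
    m=(roi_g>(175 if n=='scene' else 180)).astype(np.uint8)
    print(n,hi,np.percentile(roi_g,[5,25,50,75]))
    m=cv2.morphologyEx(m,cv2.MORPH_OPEN,np.ones((3,3),np.uint8))
    cs,_=cv2.findContours(m,0,2);c=max(cs,key=cv2.contourArea);h=cv2.convexHull(c)
    q=cv2.approxPolyN(h,4)[0].reshape(-1,2)+[x0,y0] if hasattr(cv2,'approxPolyN') else None
    s=seed[n];q=np.array([q[np.argmin(np.linalg.norm(q-p,axis=1))] for p in s]);C[n]=q.astype(float)
    print(n,'quad',q.tolist(),'seed',s.round(1).tolist())
    print('onz50 quad',onz(D[n],q,.05).round(4)[:,:2].tolist());print('onz50 seed',onz(D[n],s,.05).round(4)[:,:2].tolist())
# correspondences by nearest xy
A=onz(D['scene'],seed['scene'],.05);B=onz(D['side'],seed['side'],.05)
P=[]
for i in range(4):
    j=np.argmin(np.linalg.norm(A[i]-B,axis=1))
    o1,r1=rays(D['scene'],[seed['scene'][i]]);o2,r2=rays(D['side'],[seed['side'][j]])
    p,e=tri(o1,r1[0],o2,r2[0]);P.append(p);print(i,j,p.round(4),round(e,4))
```

```text
scene 192.0 [ 25. 145. 153. 159.]
scene quad [[248, 255], [336, 276], [317, 342], [221, 316]] seed [[249.0, 256.0], [337.4, 276.0], [319.4, 343.0], [222.4, 317.6]]
onz50 quad [[0.4201, -0.1819], [0.5604, -0.1074], [0.6167, -0.212], [0.4762, -0.2865]]
onz50 seed [[0.4229, -0.182], [0.5621, -0.1058], [0.6205, -0.2106], [0.48, -0.2866]]
side 170.0 [ 38. 152. 158. 163.]
side quad [[363, 249], [384, 206], [432, 219], [417, 266]] seed [[363.6, 250.0], [384.3, 206.4], [432.9, 219.3], [418.3, 266.9]]
onz50 quad [[0.4233, -0.1816], [0.5646, -0.1056], [0.6204, -0.2098], [0.4788, -0.2852]]
onz50 seed [[0.4223, -0.1845], [0.564, -0.1072], [0.6212, -0.2117], [0.4791, -0.2883]]
0 0 [ 0.4229 -0.1828  0.0492] 0.002
1 1 [ 0.5629 -0.1072  0.0512] 0.0017
2 2 [ 0.6208 -0.2113  0.0504] 0.0012
3 3 [ 0.4798 -0.2872  0.0491] 0.0014
```

The gate triangulates well: all four top corners come out 49–51 mm high and the size matches. Next are the grip, the jar and the other lever.

```bash
cat >> h.py <<'E'
C4=np.array([[.4229,-.1828],[.5629,-.1072],[.6208,-.2113],[.4798,-.2872]])
GC=C4.mean(0);_v=(C4[1]-C4[0])+(C4[2]-C4[3]);GY=np.arctan2(_v[1],_v[0])
GR=np.array([[np.cos(GY),-np.sin(GY)],[np.sin(GY),np.cos(GY)]])
def g2w(p): return GC+np.atleast_2d(p)@GR.T
def w2g(p): return (np.atleast_2d(p)-GC)@GR
def to_tool(s,dw): return s['tcp_rot'].T@np.array(dw)/0.04
E
python3 - <<'E'
from h import *
D={n:snapshot(n) for n in('scene','side')}
print('gate',GC,GY)
def T(a,b):
    o1,r1=rays(D['scene'],[a]);o2,r2=rays(D['side'],[b]);return tri(o1,r1[0],o2,r2[0])
for nm,a,b in [('top',(215/5+210,192/5+240),(418/7+350,145/7+200)),('mid',(224/5+210,230/5+240),(405/7+350,195/7+200))]:
    p,e=T(a,b);print(nm,p.round(4),e.round(4),'gate',w2g(p[:2])*1000)
for nm,a,b in [('otherlever',(428,148),(298,146)),('jar',(363,222),(342,189)),('turq',(117,228),(342,324))]:
    p,e=T(a,b);print(nm,p.round(3),e.round(3),w2g(p[:2])*1000)
# overlay of slot line
z=[[-40,-20],[0,-20],[0,20],[40,20],[40,-20]]
for n,d in D.items():
    im=d['frame'][:,:,::-1].copy();im=cv2.resize(im,None,fx=4,fy=4,interpolation=2)
    w=g2w(np.array(z)/1000);px=proj(d,np.c_[w,np.full(5,.05)])
    cv2.polylines(im,[np.int32(px*4+2)],False,(0,0,255),1)
    x,y=(205,240) if n=='scene' else (340,195)
    cv2.imwrite(f'pics/ov_{n}.png',im[y*4:y*4+480,x*4:x*4+600])
E
```

```text
gate [ 0.5216   -0.197125] 0.49447176029872014
top [ 0.5016 -0.2289  0.1242] 0.0032 gate [[-32.64544803 -18.48257122]]
mid [ 0.502  -0.2287  0.1029] 0.0012 gate [[-32.23795433 -18.44710511]]
otherlever [0.52  0.204 0.098] 0.007 [[188.89913295 353.92187538]]
jar [0.523 0.007 0.055] 0.001 [[ 97.91792884 178.9052608 ]]
turq [ 0.245 -0.319  0.103] 0.001 [[-301.05392277   23.92860754]]
```

```bash
python3 -c "
import cv2,numpy as np
a=cv2.imread('pics/ov_scene.png');b=cv2.imread('pics/ov_side.png')
cv2.imwrite('pics/ov.png',cv2.resize(np.hstack([a,b[:,:440]]),(800,370)))"
```

```text
(no output)
```

View pics/ov.png

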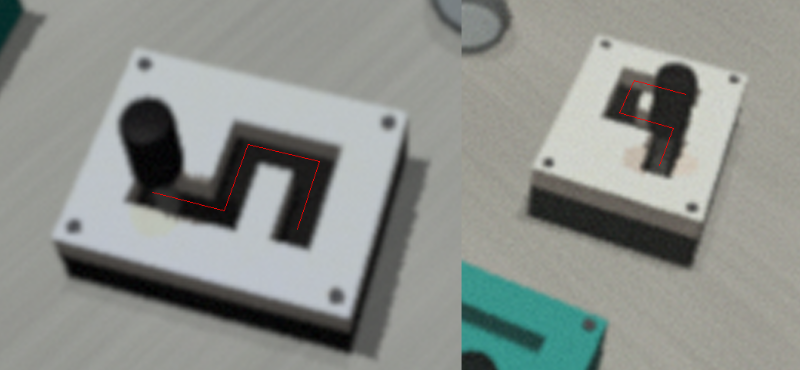

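The jar is about 170 mm from anywhere I'll work. I'll cross over at z = 0.23 with the jaws aligned to the gate's x axis (a turn of about 39°).

```bash
python3 -m jog '[-1,0,-0.92,0.6,1, -2,0,-1.85,1.2,1, -3,0,-2.8,1.8,1, -4,0,-3.7,2.4,1, -5,0,-4.6,3,1, -6,0,-5.5,3.5,1, -6.7,0,-6.2,3.8,1, -7.4,0,-6.9,3.9,1, -7.4,0,-6.9,3.9,1, -7.4,0,-6.9,3.9,1, -7.4,0,-6.9,3.9,1]'
python3 - <<'E'
from h import *
s=get_state();dw=np.array([.502,-.2287,.23])-s['ee_pos'];print(s['time_s'],s['ee_pos'],to_tool(s,dw),np.degrees(np.arctan2(s['tcp_rot'][1,0],s['tcp_rot'][0,0])-GY)/5)
E
```

```text
time_s: 1.27
ee_pos: [0.3635, 0.1481, 0.2318]
tcp_rot: [[0.674, 0.002, -0.739], [0.739, -0.002, 0.674], [-0.0, -1.0, -0.003]]
wrist_force: [0.1, 0.5, 0.4]
opening: 1.0
1.2667 [0.36353005 0.14813065 0.23175013] [-4.62839245  0.07236417 -8.90557148] 3.8612977554487613
```

```bash
python3 -m jog '[-0.46,0,-0.89,0.4,1, -0.92,0,-1.78,0.8,1, -1.4,0,-2.67,1.2,1, -1.85,0,-3.56,1.7,1, -2.3,0,-4.45,2.2,1, -2.8,0,-5.3,2.6,1, -3.25,0,-6.2,3,1, -3.7,0,-7.1,3.4,1, -4.2,0,-8,3.7,1, -4.63,0,-8.9,3.86,1, -4.63,0,-8.9,3.86,1, -4.63,0.05,-8.9,3.86,1]'
python3 - <<'E'
from h import *
s=get_state();dw=np.array([.502,-.2287,.23])-s['ee_pos'];print(s['time_s'],s['ee_pos'],to_tool(s,dw),np.degrees(np.arctan2(s['tcp_rot'][1,0],s['tcp_rot'][0,0])-GY)/5,s['tcp_rot'])
d=snapshot('wrist');cv2.imwrite('pics/w1.png',d['frame'][:,:,::-1])
T=np.eye(4);T[:3,:3]=s['tcp_rot'];T[:3,3]=s['ee_pos'];T=T@d['mount']
z=np.array([[-40,-20],[0,-20],[0,20],[40,20],[40,-20]])/1000
print(proj(d,np.c_[g2w(z),np.full(5,.05)],T)); print(proj(d,[[.502,-.2287,.128]],T))
im=d['frame'][:,:,::-1].copy();cv2.polylines(im,[np.int32(proj(d,np.c_[g2w(z),np.full(5,.05)],T))],False,(0,0,255),1);cv2.imwrite('pics/w1o.png',im)
E
```

```text
time_s: 2.27
ee_pos: [0.5033, -0.2245, 0.229]
tcp_rot: [[0.878, -0.0, -0.479], [0.479, 0.001, 0.878], [0.0, -1.0, 0.001]]
wrist_force: [-0.5, 0.1, 0.1]
opening: 1.007
2.2667 [ 0.50330293 -0.22453095  0.22896244] [-0.07850533 -0.02600015 -0.07588075] 0.05690092891153049 [[ 8.77852166e-01 -3.86243004e-05 -4.78931700e-01]
 [ 4.78931634e-01  5.99360375e-04  8.77851998e-01]
 [ 2.53146264e-04 -9.99999820e-01  5.44648203e-04]]
[[311.67630013 190.24454811]
 [347.82135406 190.43371414]
 [348.99632577 154.0778851 ]
 [386.2839446  154.37457142]
 [383.83829563 190.64601396]]
[[318.24466555 210.53314101]]
```

View pics/w1o.png

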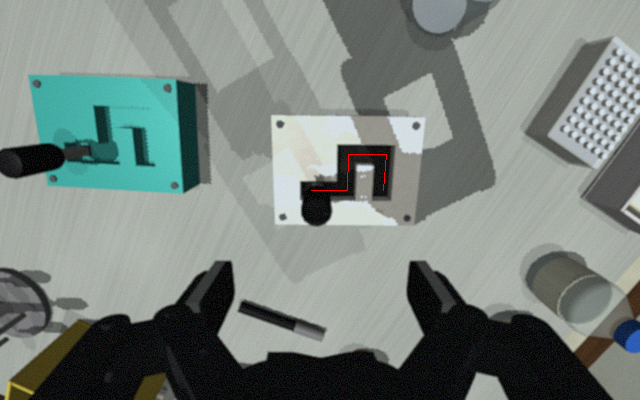

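The wrist view agrees with the measurements. The grip top is at (317,210) against a prediction of (318,210), and the slot line lies in the slot. I'll go down and grip.

```bash
python3 -m jog '[-0.08,0,-0.08,0,1, -0.08,0.6,-0.08,0,1, -0.08,1.4,-0.08,0,1, -0.08,2.2,-0.08,0,1, -0.08,3,-0.08,0,1, -0.08,3.4,-0.08,0,1, -0.08,3.58,-0.08,0,1, -0.08,3.58,-0.08,0,1, -0.08,3.58,-0.08,0,1]'
python3 - <<'E'
from h import *
s=get_state();print(s['ee_pos'],w2g(s['ee_pos'][:2])*1000,s['wrist_force'])
d=snapshot('wrist');cv2.imwrite('pics/w2.png',d['frame'][:,:,::-1])
E
```

```text
time_s: 3.07
ee_pos: [0.5019, -0.2271, 0.0871]
tcp_rot: [[0.876, 0.001, -0.482], [0.482, -0.001, 0.876], [0.001, -1.0, -0.001]]
wrist_force: [-0.3, -0.3, 0.0]
opening: 1.004
[ 0.50188635 -0.22712436  0.08710416] [[-31.58903302 -17.05058005]] [-0.30274446 -0.31641296  0.02624552]
```

View pics/w2.png

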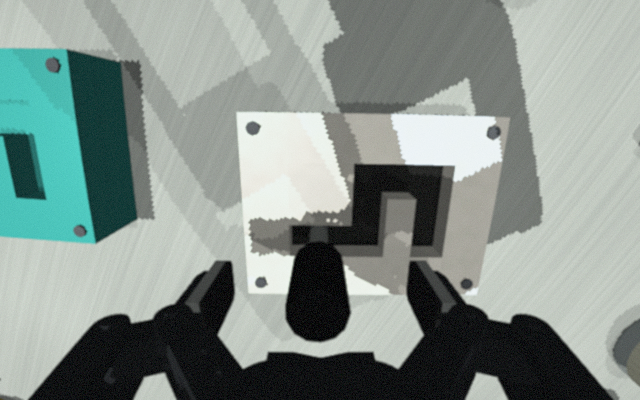

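The grip, with its top around (319,320), stands centred between the fingers at columns 232 and 410. I'll close.

```bash
python3 -m jog '[0,0,-0.04,0,0.6, 0,0,-0.04,0,0.3, 0,0,-0.04,0,0, 0,0,-0.04,0,0, 0,0,-0.04,0,0, 0,0,-0.04,0,0, 0,0,-0.04,0,0, 0,0,-0.04,0,0, 0,0,-0.04,0,0]'
python3 - <<'E'
from h import *
s=get_state();p=s['ee_pos'];print(p,w2g(p[:2])*1000,s['wrist_force'],s['opening'])
for t in ([0,-20],[0,20],[40,20],[40,-20],[40,-24]):
    w=g2w(np.array(t)/1000)[0];print(t,to_tool(s,[*(w-p[:2]),0]).round(3))
E
```

```text
time_s: 3.87
ee_pos: [0.5024, -0.2293, 0.0867]
tcp_rot: [[0.877, 0.001, -0.481], [0.481, -0.001, 0.877], [0.0, -1.0, -0.001]]
wrist_force: [-0.5, 1.3, 5.3]
opening: 0.314
[ 0.50243333 -0.22931283  0.08672931] [[-32.14614623 -19.23649181]] [-0.50858841  1.34496907  5.27936968] 0.3138096552252536
[0, -20] [ 0.803  0.    -0.025]
[0, 20] [ 0.811 -0.001  0.975]
[40, 20] [ 1.811 -0.     0.968]
[40, -20] [ 1.803e+00  1.000e-03 -3.200e-02]
[40, -24] [ 1.803e+00  1.000e-03 -1.320e-01]
```

Held: the opening is about 27 mm, which matches the 28 mm grip. First leg.

```bash
python3 -m jog '[0.2,0,0,0,0, 0.4,0,0,0,0, 0.6,0,0,0,0, 0.75,0,0,0,0, 0.8,0,0,0,0, 0.8,0,0,0,0, 0.8,0,0,0,0]'
cat > st.py <<'E'
from h import *
s=get_state();p=s['ee_pos'];print(w2g(p[:2])*1000,s['wrist_force'].round(1),s['opening'])
for t in ([0,-20],[0,20],[40,20],[40,-20]):
    w=g2w(np.array(t)/1000)[0];print(t,to_tool(s,[*(w-p[:2]),0]).round(3))
E
python3 st.py
```

```text
time_s: 4.45
ee_pos: [0.5313, -0.2138, 0.0867]
tcp_rot: [[0.877, 0.002, -0.481], [0.481, -0.001, 0.877], [0.002, -1.0, -0.002]]
wrist_force: [1.3, 0.8, 5.4]
opening: 0.316
[[  0.58624196 -19.29549236]] [1.3 0.8 5.4] 0.31592174166937476
[0, -20] [-0.015  0.    -0.018]
[0, 20] [-0.007 -0.002  0.982]
[40, 20] [ 0.993 -0.     0.975]
[40, -20] [ 0.985  0.002 -0.025]
```

```bash
python3 -m jog '[0,0,0.2,0,0, 0,0,0.4,0,0, 0,0,0.6,0,0, 0,0,0.8,0,0, 0,0,0.95,0,0, 0,0,0.98,0,0, 0,0,0.98,0,0, 0,0,0.98,0,0]'; python3 st.py
```

```text
time_s: 5.12
ee_pos: [0.5112, -0.1783, 0.0867]
tcp_rot: [[0.877, 0.001, -0.481], [0.481, 0.001, 0.877], [0.001, -1.0, 0.0]]
wrist_force: [-0.3, 1.1, 6.5]
opening: 0.312
[[-0.20168828 21.44765366]] [-0.3  1.1  6.5] 0.3119649571233858
[0, -20] [-0.003 -0.    -1.036]
[0, 20] [ 0.005  0.    -0.036]
[40, 20] [ 1.005e+00  1.000e-03 -4.400e-02]
[40, -20] [ 9.970e-01  1.000e-03 -1.044e+00]
```

Forces are light. Third leg, to the third corner.

```bash
python3 -m jog '[0.2,0,-0.04,0,0, 0.4,0,-0.04,0,0, 0.6,0,-0.04,0,0, 0.8,0,-0.04,0,0, 0.95,0,-0.04,0,0, 1,0,-0.04,0,0, 1,0,-0.04,0,0, 1,0,-0.04,0,0]'; python3 st.py
```

```text
time_s: 5.78
ee_pos: [0.5475, -0.1609, 0.0867]
tcp_rot: [[0.877, 0.001, -0.481], [0.481, -0.0, 0.877], [0.001, -1.0, -0.001]]
wrist_force: [1.6, 0.4, 6.1]
opening: 0.315
[[39.98074181 19.54287844]] [1.6 0.4 6.1] 0.31493486464828097
[0, -20] [-1.007 -0.    -0.981]
[0, 20] [-0.999 -0.001  0.019]
[40, 20] [ 0.001 -0.     0.011]
[40, -20] [-0.007  0.001 -0.989]
```

```bash
python3 -m jog '[0,0,-0.2,0,0, 0,0,-0.4,0,0, 0,0,-0.6,0,0, 0,0,-0.8,0,0, 0,0,-0.95,0,0, 0,0,-1.05,0,0, 0,0,-1.08,0,0, 0,0,-1.08,0,0, 0,0,-1.08,0,0]'; python3 st.py
```

```text
time_s: 6.53
ee_pos: [0.568, -0.1992, 0.0868]
tcp_rot: [[0.877, 0.001, -0.481], [0.481, -0.0, 0.877], [0.0, -1.0, -0.001]]
wrist_force: [-0.3, -1.2, 6.4]
opening: 0.316
[[ 39.83038156 -23.82293222]] [-0.3 -1.2  6.4] 0.31585612225691606
[0, -20] [-0.995 -0.001  0.103]
[0, 20] [-9.880e-01 -1.000e-03  1.103e+00]
[40, 20] [ 1.200e-02 -1.000e-03  1.096e+00]
[40, -20] [ 0.005 -0.     0.096]
```

The lever is home at gate (39.8, −23.8). I'll open the jaws, then lift straight up.

```bash
python3 -m jog '[0,0,0,0,0.4, 0,0,0,0,0.7, 0,0,0,0,1, 0,0,0,0,1, 0,0,0,0,1, 0,0,0,0,1, 0,0,0,0,1, 0,0,0,0,1, 0,0,0,0,1]'; python3 -m jog '[0,-0.5,0,0,1, 0,-1.2,0,0,1, 0,-2,0,0,1, 0,-2.8,0,0,1, 0,-3.5,0,0,1, 0,-3.6,0,0,1, 0,-3.6,0,0,1, 0,-3.6,0,0,1]'
python3 - <<'E'
from h import *
s=get_state();d=snapshot('wrist');T=np.eye(4);T[:3,:3]=s['tcp_rot'];T[:3,3]=s['ee_pos'];T=T@d['mount']
im=d['frame'][:,:,::-1].copy()
w=g2w([[.040,-.020]])[0];print(proj(d,[[*w,.128]],T))
cv2.imwrite('pics/w3.png',im);a=snapshot('scene')['frame'][:,:,::-1]
cv2.imwrite('pics/s3.png',np.vstack([cv2.resize(im,(480,300)),cv2.resize(a[80:360,100:480],(407,300)).copy() if 0 else cv2.resize(a,(480,300))]))
E
```

```text
time_s: 7.28
ee_pos: [0.5679, -0.1993, 0.0861]
tcp_rot: [[0.877, -0.0, -0.481], [0.481, -0.0, 0.877], [-0.0, -1.0, 0.0]]
wrist_force: [-0.3, -0.2, -1.1]
opening: 1.002
time_s: 7.95
ee_pos: [0.5676, -0.1991, 0.2295]
tcp_rot: [[0.877, -0.001, -0.481], [0.481, 0.0, 0.877], [-0.0, -1.0, 0.0]]
wrist_force: [-0.0, -0.5, -0.5]
opening: 1.005
[[322.54648144 202.92345166]]
```

View pics/w3.png

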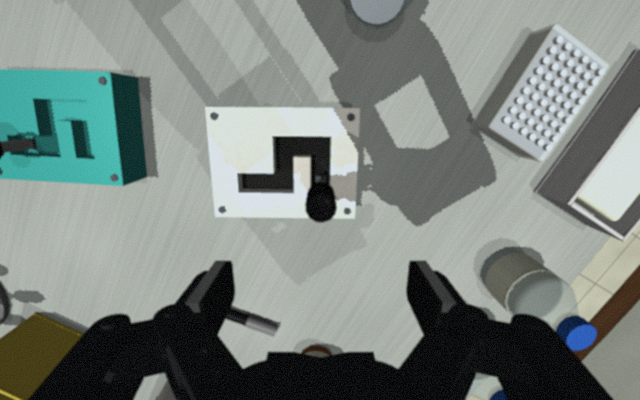

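View pics/s3.png

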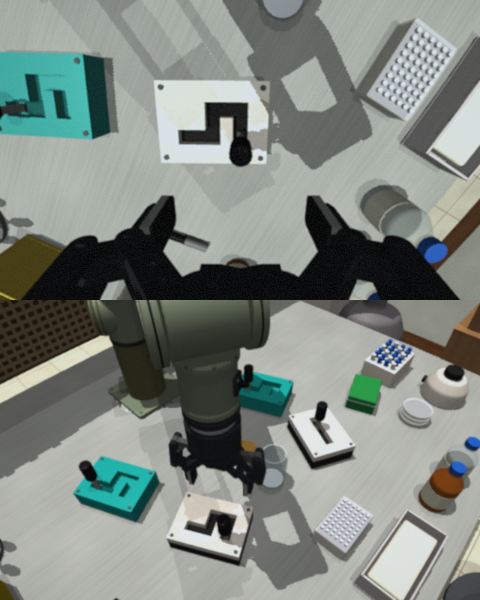

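The lever stands in the last notch, with its top near (320,205) against about (322,203) expected. The jar and the straight-slot lever look unmoved, and the gripper is clear. Handing in.

```bash
python3 -c "
from station import *
print(close_job())"
```

```text
the job is handed in; nothing more can be done
None
```

I worked the lever of the white zigzag box through all four legs of the slot, left it fully home in the last notch, let go of it and handed the job in. The run took about 8 s of the 38 s allowed.

- **Path:** I gripped the lever at gate (-32, -19) mm. By the tool's pose, the corners were reached at (0.6, -19.3), (-0.2, 21.4) and (40.0, 19.5). I released it at (39.8, -23.8), which is about 4 mm past the slot's end point and within the play. Wrist force stayed below about 7 N in every reading.
- **Last checks:** The final wrist picture shows the lever in the last notch, within about 2–3 pixels of where I expected it. The gripper is open and about 100 mm above the lever, with wrist force near zero.
- **Jar and straight-slot lever:** I checked these by eye only, in the final scene picture, and did not re-measure them. Both look unmoved, though the arm partly hides the jar there. The arm passed over both on the way in with the fingertips about 100 mm above them.

No check failed or disagreed.

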